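Open the blue bifold door of a bench cupboard in the cabinet shop

TASK

Two small plywood cupboards stand side by side on the bench. Take the blue bifold door by its upright handle bar and pull it fully open, so that its two panels fold together along the track, then let go. Leave the yellow bifold door shut.

Things in the scene. Friction and masses are not known exactly. Their poses are not given: they have to be found in the camera images.
- blue_grip (a point): grip point on the blue door's handle: on the axis of an upright round blue bar 12 mm thick, 45 mm (axis to face) off the door, 16 mm below the bar's top. The bar's upper 64 mm is free all round; arms to the door 53 and 103 mm below this point. Door and cupboard rise 20 mm, track 33 mm above it. Axes turn with the hinged panel: z up, y along it from pivot to fold, -x out of its front.
- blue_pivot (a point): on the blue door's fixed upright hinge axis, at grip height, at the right front edge (seen from the robot) of the blue cupboard. Cupboard axes: z up, y along the shut door away from the pivot, -x out of the front. The grip point moves on a level circle about it: shut, it lies 108 mm along y and 60 mm out (-x).
- blue_cupboard: plywood cupboard with the blue bifold door, 180 deep, 270 wide, 235 mm high, open at the back, fixed to the bench; origin at the centre of its underside, front faces -x. The door is two equal panels, each 130 wide, 223 high, 15 mm thick, meeting at a fold in the middle of the front.
- blue_door (a joint): angle (rad) of the blue door's hinged panel about the pivot: 0 shut (panels in line), 1.45 fully open at the stop; grows counter-clockwise seen from above. The far panel folds by itself, its edge kept on the track; the fold comes out towards the robot. Starts shut. Light friction, 1 to 2 N at the handle; stays where left.
- yellow_door (a joint): angle (rad) of the yellow door's hinged panel, on the other cupboard of the same build beside the blue one: 0 shut, 1.45 fully open. Starts shut.

How it is judged:
By the outcome, as a careful person would: the job done as asked, in the order asked, and still so for the second after the job is handed in, with the robot touching nothing.
It also fails if it takes over 38 s, if anything falls off the work surface, if the arm or the gripper's body presses on something with over 40 N, if the wrist force passes 120 N, or if a joint passes its speed limit or range.

ROBOT

A 6-joint arm with a two-finger parallel gripper is mounted at the origin on the work surface. World frame = base frame: x ahead of the robot, y to its left, z up, the work surface at z = 0. Lengths are in mm, angles in rad, forces in N, time in s.
With the tool pointing down it reaches from about 375 to 975 mm from the base axis. Payload 3.8 kg.
Tool frame: the origin (TCP) lies midway between the tips of the shut fingers; the grasp point (between the pads) lies 19 mm behind it; z points along the fingers, y is the line along which they close (so a half turn about z gives the same grasp; the last joint's range is limited). The gripper opens to 85 mm and grips with 20 to 120 N. Pads are 22 mm wide; open, the fingers measure 114 mm over their backs; the gripper's body (76 mm by 85 mm) begins 54 mm behind the grasp point. The pads swing forward as they close: fully open they stand 13 mm farther back than shut.
Start: joints at [1.152, 0.264, 1.604, -0, 1.274, -0.037], TCP at [251.497, 626.392, 231.28] pointing down, gripper open.
Joint ranges: [-2.63, 2.63], [-0.94, 2.18], [0.31, 2.57], [-1.31, 4.45], [0, 2.66], [-2.55, 2.55]. Speed limits (rad/s): [2.57, 2.57, 3.14, 3.14, 3.14, 3.14].

INTERFACE

Orientations are given as [roll, pitch, yaw] about the fixed x, y, z axes, in that order (R = Rz(yaw) Ry(pitch) Rx(roll)).
In Python, from plant import bot, cams, get_state, finish_job gives the robot as it stands (bot), with the cameras (cams), the readings as plain functions and the job as plain functions.
- The arm moves only by the tool shift_gripper, called after "Call:" as name([rows], argument=value, ...), one row to a line, values as JSON. Schema: {"type":"object","properties":{"offsets":{"type":"array","items":{"type":"object","properties":{"turn_vec":{"type":"array","items":{"type":"number"},"minItems":3,"maxItems":3},"d":{"type":"array","items":{"type":"number"},"minItems":3,"maxItems":3},"finger_gap":{"type":"number"}},"additionalProperties":false,"required":["finger_gap"]},"minItems":1,"maxItems":12},"grip_force":{"type":"number"},"only":{"type":"string"},"quiet":{"type":"boolean"},"lines":{"type":"string"}},"required":["offsets"],"additionalProperties":false}. offsets is a list of rows, 1 to 12 of them, each an object with the fields turn_vec (a list: a rotation vector rx, ry, rz in normalised numbers (1 is 4 rad)), d (a list: dx, dy, dz in parts of the range, where 1.0 means 30 cm), finger_gap (the finger opening in mm); a field left out counts as zero (the opening has to be given); each row shifts and turns the commanded pose from where the row before left it, along the tool's axes as they then stand; what a row does not reach is not made up. A row lasts 1/12 s, in which the tool goes at most 41.7 mm and 0.125 rad, less where a joint would pass 70% of its speed; a pose out of reach is approached as far as the arm can. The fingers move at their own pace and stop on an object; grip_force is the grip in N (left out, the last holds). Time passes only in rows, so rows that do not move let the fingers close. The tool returns the time, the measured TCP pose, the force, the opening and the grip force at its end. only (a regular expression) keeps the lines of the reply that match it, lines (a string "A,B") keeps lines A to B, and quiet returns only ok. Input that does not fit is refused with a message, and nothing moves.
- get_state(): the state, without advancing time (a new reading comes with each control period).
- cams.grab_frame(name): name is "scene" or "side" or "wrist"; returns (picture, depth): 384x512x3 uint8, red, green, blue; 384x512 float32, mm along the optical axis (not along the pixel's ray), 0 where there is no reading.
- cams.get_calibration(name): a dict with "vertical_fov" (degrees; the focal length in pixels is half the picture's height over the tangent of half this angle, whatever the lens; pixels are square), "cx", "cy" (the principal point, pixels), "R" (3x3) and "t" (3): a world point X has camera coordinates R X + t. Camera axes: x right, y down, z forward; pixel columns grow to the right and rows downward; lengths in mm; the calibration is good to about 2 mm. A picture is of the moment at which its call begins: read the wrist's pose just before it. get_calibration takes no time and is no camera call; for the wrist camera it gives the pose at the moment of the call.
- finish_job(): hands the job in; it is judged then, once.
The state is a dict: "t": time; "joint_positions": joint angles; "joint_velocities": joint speeds; "joint_efforts": joint torques, N m; "eef_pos": TCP position; "orientation": TCP orientation; "wrist_force": force on the tool from outside, world axes, zero at the start; "ft_torque": the same for the moment, N m; "finger_gap": finger opening in mm; "finger_force": force on a finger pad.
Only numpy, scipy, OpenCV 4.12 (cv2) and the standard library are available. Lean on these libraries where they do the work, as an engineer would, in place of code of your own. Each camera call takes 0.05 s, during which the arm holds its last target. There are 200 camera calls.

## Working session

There is one attempt and no reset: what is moved stays moved. The work goes in short steps, Python scripts to look and compute and a tool call to move; the robot and the scene stay as the last step left them, time stands still between calls to the robot, and variables do not carry over. Pictures are saved under pics/ and viewed, at most 10 in all, crops included, and the job is handed in when it is done.

```bash
ls; mkdir -p pics
```

Run:
```python
from plant import bot, cams, get_state, finish_job
import cv2,numpy as np
for n in("scene","side"):
    p,d=cams.grab_frame(n); np.savez(f"{n}.npz",p=p,d=d,**cams.get_calibration(n)); cv2.imwrite(f"pics/{n}0.png",p[:,:,::-1]); print(n,cams.get_calibration(n))
print(get_state())
```

```bash
python3 -c "
import cv2,numpy as np
cv2.imwrite('pics/both.png',cv2.resize(np.hstack([cv2.imread('pics/scene0.png'),cv2.imread('pics/side0.png')]),(800,300)))"
```

```text
pics
plant.py
scene {'vertical_fov': 44.58196218913709, 'cx': 247.0421638623614, 'cy': 200.90748352804584, 'R': array([[ 0.72894409, -0.68456819,  0.0026284 ],
       [-0.64659218, -0.68975731, -0.32581192],
       [ 0.22485343,  0.23579917, -0.94543095]]), 't': array([-518.38036196,  432.06641683,  917.98224258])}
side {'vertical_fov': 57.61841510270136, 'cx': 254.9019389920638, 'cy': 190.2326522094279, 'R': array([[-0.99934904, -0.03523802,  0.00773121],
       [-0.035761  ,  0.93933888, -0.34112112],
       [ 0.0047582 , -0.34117554, -0.93998756]]), 't': array([640.19341112, 156.77060502, 846.86105317])}
{'t': 0.1, 'joint_positions': array([ 1.15210240e+00,  2.64674908e-01,  1.60522272e+00, -2.25871619e-05,
        1.27372838e+00, -3.68863126e-02]), 'joint_velocities': array([-0.00077014, -0.00201287, -0.00281155, -0.00128003,  0.00017352,
       -0.00162936]), 'joint_efforts': array([ 9.44746243e-04, -5.16706288e+01, -3.68589163e+01,  1.18209826e-05,
        6.16494915e-03,  6.84378983e-05]), 'eef_pos': array([251.23505726, 625.7903516 , 230.09644929]), 'orientation': array([-3.13955989e+00, -5.34160216e-05,  2.75979162e+00]), 'wrist_force': array([ 0.00428611, -0.56494765, -0.38996263]), 'ft_torque': array([-0.03482802, -0.00303298,  0.00766521]), 'finger_force': 0.0, 'finger_gap': 85.09592205047267}
```

View pics/scene0.png

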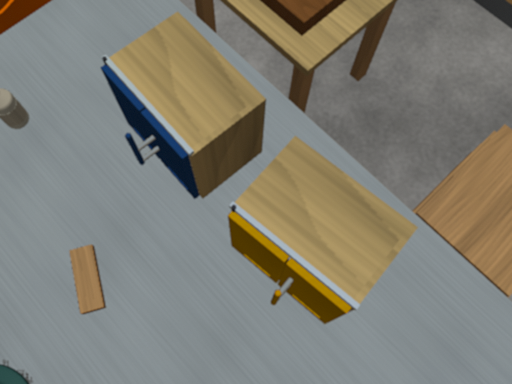

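View pics/side0.png

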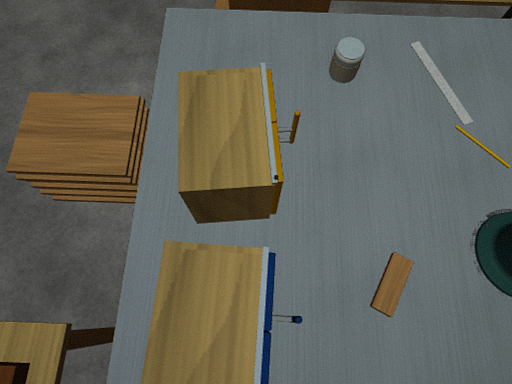

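The scene view shows the blue cupboard at top left, with its bar top near (129,136). In the side view it is at the bottom, with its bar top near (297,319). Next I measure the bar top and the track and top edges.

Create h.py:
```python
import numpy as np,cv2
def cloud(p,d,c):
    f=p.shape[0]/2/np.tan(np.radians(c['vertical_fov']/2)); v,u=np.mgrid[:384,:512]
    C=np.stack([(u-c['cx'])/f*d,(v-c['cy'])/f*d,d],-1)
    return (C-c['t'])@c['R']
def blue(p):
    h=cv2.cvtColor(p,cv2.COLOR_RGB2HSV); return (h[...,0]>100)&(h[...,0]<130)&(h[...,1]>140)
```

Run:
```python
import numpy as np,cv2
from h import *
for n in("scene","side"):
    c=np.load(n+".npz"); X=cloud(c['p'],c['d'],c); m=blue(c['p'])&(c['d']>0)
    k,l,s,ce=cv2.connectedComponentsWithStats(m.astype(np.uint8))
    for i in range(1,k):
        if s[i,4]>15:
            P=X[l==i]; print(n,s[i],P.mean(0).round(),P.min(0).round(),P.max(0).round())
            t=P[P[:,2]>np.percentile(P[:,2],98)-6]; print(' top',t.mean(0).round(1),len(t))
    # white track points z 238..260
    h=cv2.cvtColor(c['p'],cv2.COLOR_RGB2HSV)
    side=X[...,1]>(-99)
    w=(X[...,2]>225)&(X[...,2]<260)&(c['d']>0)&(h[...,1]<60)&(h[...,2]>140)
    k,l,s,ce=cv2.connectedComponentsWithStats(w.astype(np.uint8))
    for i in range(1,k):
        if s[i,4]>60:
            P=X[l==i]; r=cv2.minAreaRect(P[:,:2].astype(np.float32)); print(n,'track',s[i],r,P[:,2].mean()); print(cv2.boxPoints(r).round())
    # plywood tops
    w=(X[...,2]>228)&(X[...,2]<242)&(h[...,1]>60)&(h[...,0]<30)
    k,l,s,ce=cv2.connectedComponentsWithStats(w.astype(np.uint8))
    for i in range(1,k):
        if s[i,4]>600:
            P=X[l==i]; r=cv2.minAreaRect(P[:,:2].astype(np.float32)); print(n,'top',s[i],r,P[:,2].mean()); print(cv2.boxPoints(r).round())
```

```text
scene [ 102   65   96  132 2542] [612. 170. 171.] [604.  58.  24.] [627. 312. 240.]
 top [615.6 179.5 235.5] 772
scene [126 134  17  29 110] [562. 163. 184.] [559. 160. 113.] [567. 170. 234.]
 top [563.  164.7 229.1] 20
scene track [104  54  90 100 701] ((628.3233642578125, 188.20669555664062), (270.70928955078125, 15.481696128845215), 86.29376983642578) 248.53424872769645
[[612.  54.]
 [627.  53.]
 [645. 323.]
 [629. 324.]]
scene track [ 230  201  131  109 1027] ((624.8231201171875, -200.7642364501953), (14.76947021484375, 270.1007995605469), 5.420388221740723) 247.98406886321376
[[ 605.  -67.]
 [ 630. -336.]
 [ 645. -335.]
 [ 619.  -66.]]
scene top [  110    12   156   145 10759] ((716.99267578125, 183.3075714111328), (271.92657470703125, 178.8231201171875), 87.58782196044922) 235.55189271140821
[[622.  51.]
 [801.  44.]
 [812. 315.]
 [633. 323.]]
scene top [  236   137   181   166 14428] ((717.3859252929688, -190.23370361328125), (170.70590209960938, 269.2480773925781), 6.422660827636719) 235.18503812037235
[[ 618.  -66.]
 [ 648. -334.]
 [ 817. -314.]
 [ 787.  -47.]]
scene top [22
[... 1002 characters left out ...]
18.  50.]
 [628.  50.]
 [636. 258.]
 [627. 258.]]
side top [  178    67    99   126 10600] ((711.8118896484375, -193.45765686035156), (181.99668884277344, 273.1561584472656), 6.575872898101807) 235.62931840838
[[ 606.  -68.]
 [ 637. -340.]
 [ 818. -319.]
 [ 787.  -47.]]
side top [266  70  17 113 612] ((612.5731811523438, -203.35470581054688), (11.295890808105469, 256.2636413574219), 6.445350170135498) 235.68866419082732
[[ 593.  -77.]
 [ 621. -331.]
 [ 633. -330.]
 [ 604.  -75.]]
side top [  141   241   122   143 14719] ((719.3751220703125, 157.85409545898438), (223.53579711914062, 173.82655334472656), 87.76268005371094) 235.36253507122845
[[628.  50.]
 [802.  43.]
 [811. 266.]
 [637. 273.]]
```

The rows are not in the units I measure in: shifts go in shares of 30 cm and turns go in shares of 4 rad. I convert before sending: -35 mm is -0.1167, -29 mm is -0.0967.

Call:
shift_gripper([
  {"d":[0, 0, -0.1167], "finger_gap":85},
  {"d":[0, 0, -0.1167], "finger_gap":85},
  {"d":[-0.0967, -0.0667, 0], "finger_gap":85},
  {"d":[-0.0967, -0.0667, 0], "finger_gap":85},
  {"d":[-0.0967, -0.0667, 0], "finger_gap":85},
  {"d":[-0.0967, -0.0667, 0], "finger_gap":85},
  {"d":[-0.0967, -0.0667, 0], "finger_gap":85},
  {"d":[-0.0967, -0.0667, 0], "finger_gap":85},
  {"d":[-0.0967, -0.0667, 0], "finger_gap":85},
  {"d":[-0.0967, -0.0667, 0], "finger_gap":85},
  {"d":[-0.0967, -0.0667, 0], "finger_gap":85},
  {"d":[-0.0967, -0.0667, 0], "finger_gap":85},
], grip_force=40)

```text
t: 1.1
eef_pos: [446.4, 331.0, 300.8]
orientation: [-3.141, -0.0, 2.76]
wrist_force: [1.0, -0.2, 0.4]
finger_gap: 84.8
finger_force: 0.0
```

Call:
shift_gripper([
  {"turn_vec":[0, 0, 0.0313], "d":[-0.0967, -0.0667, 0], "finger_gap":85},
  {"turn_vec":[0, 0, 0.0313], "finger_gap":85},
  {"turn_vec":[0, 0, 0.0313], "finger_gap":85},
  {"turn_vec":[0, 0, 0.0313], "finger_gap":85},
  {"turn_vec":[0, 0, 0.0313], "finger_gap":85},
  {"turn_vec":[0, 0, 0.0313], "finger_gap":85},
  {"turn_vec":[0, 0, 0.0313], "finger_gap":85},
  {"turn_vec":[0, 0, 0.0313], "finger_gap":85},
  {"turn_vec":[0, 0, 0.0313], "finger_gap":85},
  {"turn_vec":[0, 0, 0.0313], "finger_gap":85},
  {"turn_vec":[0, 0, 0.0313], "finger_gap":85},
  {"turn_vec":[0, 0, 0.0313], "finger_gap":85},
])

```text
t: 2.1
eef_pos: [465.2, 303.2, 300.7]
orientation: [-3.141, 0.001, 1.254]
wrist_force: [-0.2, -1.1, -0.1]
finger_gap: 84.9
finger_force: 0.0
```

Call:
shift_gripper([
  {"turn_vec":[0, 0, 0.0313], "finger_gap":85},
  {"turn_vec":[0, 0, 0.0313], "finger_gap":85},
  {"turn_vec":[0, 0, 0.0313], "finger_gap":85},
  {"turn_vec":[0, 0, 0.0313], "finger_gap":85},
  {"turn_vec":[0, 0, 0.0313], "finger_gap":85},
  {"turn_vec":[0, 0, 0.0313], "finger_gap":85},
  {"turn_vec":[0, 0, 0.0313], "finger_gap":85},
  {"turn_vec":[0, 0, 0.0313], "finger_gap":85},
  {"turn_vec":[0, 0, 0.0313], "finger_gap":85},
  {"turn_vec":[0, 0, 0.0313], "finger_gap":85},
  {"turn_vec":[0, 0, 0.0125], "finger_gap":85},
  {"finger_gap":85},
])

```text
t: 3.1
eef_pos: [465.3, 303.2, 300.7]
orientation: [3.141, 0.001, -0.041]
wrist_force: [-0.3, 0.2, 0.1]
finger_gap: 85.0
finger_force: 0.0
```

Converted, 27 mm is 0.09, 26 mm is 0.0867.

Call:
shift_gripper([
  {"d":[0.07, 0.09, 0], "finger_gap":85},
  {"d":[0.07, 0.09, 0], "finger_gap":85},
  {"d":[0.07, 0.09, 0], "finger_gap":85},
  {"d":[0.07, 0.09, 0], "finger_gap":85},
  {"d":[0.07, 0.0867, 0], "finger_gap":85},
  {"finger_gap":85},
])

```text
t: 3.6
eef_pos: [567.8, 160.5, 300.7]
orientation: [3.139, -0.001, -0.043]
wrist_force: [0.1, -0.4, -0.6]
finger_gap: 84.7
finger_force: 0.0
```

Run:
```python
from plant import bot, cams, get_state, finish_job
import numpy as np,cv2
from h import *
for n in("wrist","side"):
    c=cams.get_calibration(n); p,d=cams.grab_frame(n); cv2.imwrite(f"pics/{n}1.png",p[:,:,::-1])
    X=cloud(p,d,c); m=blue(p)&(d>0)&(X[...,0]<590); print(n,m.sum())
    t=X[m&(X[...,2]>224)]
    if len(t): print(t.mean(0),t.min(0),t.max(0),len(t))
```

```text
wrist 97
[565.03455818 165.48649861 235.66521954] [559.01227284  98.71954923 226.87488704] [579.67756542 220.81520127 378.41881283] 97
side 25
[575.38355802 168.21620602 530.58939265] [545.66575556  99.51574152 374.72961586] [586.58739376 225.41388876 688.66907875] 17
```

View pics/wrist1.png

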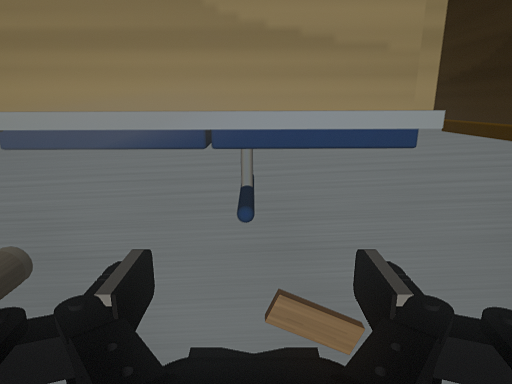

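The wrist view shows the bar top at (246,213), midway between the fingers and about 5 mm off in y. I correct this, descend and grip.

Converted, 30 mm is 0.1, 25 mm is 0.0833.

Call:
shift_gripper([
  {"d":[-0.01, -0.0167, 0.0833], "finger_gap":85},
  {"d":[0, 0, 0.1], "finger_gap":85},
  {"d":[0, 0, 0.1], "finger_gap":85},
  {"d":[0, 0, 0.0667], "finger_gap":85},
  {"finger_gap":85},
  {"finger_gap":6},
  {"finger_gap":6},
  {"finger_gap":6},
  {"finger_gap":6},
  {"finger_gap":6},
  {"finger_gap":6},
  {"finger_gap":6},
], grip_force=40)

```text
t: 4.7
eef_pos: [563.0, 165.9, 198.2]
orientation: [3.133, -0.002, -0.039]
wrist_force: [-1.0, -14.3, 7.4]
finger_gap: 10.7
finger_force: 39.1
```

Converted, -10.5 mm is -0.035, 6.5 mm is 0.0217, -0.1 rad is -0.025.

Call:
shift_gripper([
  {"turn_vec":[0, 0, -0.025], "d":[-0.035, 0.0217, 0], "finger_gap":6},
  {"turn_vec":[0, 0, -0.025], "d":[-0.035, 0.0217, 0], "finger_gap":6},
  {"turn_vec":[0, 0, -0.025], "d":[-0.035, 0.0217, 0], "finger_gap":6},
  {"turn_vec":[0, 0, -0.025], "d":[-0.035, 0.0217, 0], "finger_gap":6},
  {"finger_gap":6},
])

```text
t: 5.12
eef_pos: [525.8, 136.6, 198.3]
orientation: [3.135, -0.005, 0.363]
wrist_force: [6.3, -7.3, -0.5]
finger_gap: 10.5
finger_force: 39.8
```

```bash
python3 -c "
from plant import bot, cams, get_state, finish_job;import numpy as np
s=get_state();p=s['eef_pos'][:2]-[620.6,54.6];print(np.hypot(*p),np.degrees(np.arctan2(p[1],p[0])),s['wrist_force'],s['joint_positions'])"
```

```text
125.38112811409434 139.13831431113957 [ 6.32461783 -7.33791413 -0.53380313] [ 0.21197516  0.03499721  1.92764762 -0.00607695  1.17295023  1.42201479]
```

Converted, -10.5 mm is -0.035, 6.5 mm is 0.0217, -0.1 rad is -0.025.

Call:
shift_gripper([
  {"turn_vec":[0, 0, -0.025], "d":[-0.035, 0.0217, 0], "finger_gap":6},
  {"turn_vec":[0, 0, -0.025], "d":[-0.035, 0.0217, 0], "finger_gap":6},
  {"turn_vec":[0, 0, -0.025], "d":[-0.035, 0.0217, 0], "finger_gap":6},
  {"turn_vec":[0, 0, -0.025], "d":[-0.035, 0.0217, 0], "finger_gap":6},
  {"turn_vec":[0, 0, -0.025], "d":[-0.035, 0.0217, 0], "finger_gap":6},
  {"turn_vec":[0, 0, -0.025], "d":[-0.035, 0.0217, 0], "finger_gap":6},
  {"turn_vec":[0, 0, -0.025], "d":[-0.035, 0.0217, 0], "finger_gap":6},
  {"turn_vec":[0, 0, -0.025], "d":[-0.035, 0.0217, 0], "finger_gap":6},
  {"finger_gap":6},
])

```text
t: 5.87
eef_pos: [496.0, 46.1, 198.2]
orientation: [3.137, 0.0, 1.162]
wrist_force: [-1.3, -2.3, 4.9]
finger_gap: 10.5
finger_force: 40.5
```

```bash
python3 -c "
from plant import bot, cams, get_state, finish_job;import numpy as np
s=get_state();p=s['eef_pos'][:2]-[620.6,54.6];print(np.hypot(*p),np.degrees(np.arctan2(p[1],p[0])),s['wrist_force'],s['joint_positions'])"
```

```text
124.92730417408818 -176.11259537583004 [-1.25196568 -2.30245434  4.89096331] [ 0.04413252 -0.05207319  2.01405022 -0.00216653  1.17597351  0.45421931]
```

Converted, -10.5 mm is -0.035, 6.5 mm is 0.0217, -0.1 rad is -0.025.

Call:
shift_gripper([
  {"turn_vec":[0, 0, -0.025], "d":[-0.035, 0.0217, 0], "finger_gap":6},
  {"turn_vec":[0, 0, -0.025], "d":[-0.035, 0.0217, 0], "finger_gap":6},
  {"turn_vec":[0, 0, -0.0125], "d":[-0.0177, 0.011, 0], "finger_gap":6},
  {"turn_vec":[0, 0, -0.0075], "d":[-0.0103, 0.0067, 0], "finger_gap":6},
  {"finger_gap":6},
])

```text
t: 6.28
eef_pos: [503.0, 13.4, 198.2]
orientation: [3.141, 0.002, 1.439]
wrist_force: [-5.7, -4.7, 9.3]
finger_gap: 10.8
finger_force: 40.8
```

```bash
python3 -c "
from plant import bot, cams, get_state, finish_job;import numpy as np
s=get_state();p=s['eef_pos'][:2]-[620.6,54.6];print(np.hypot(*p),np.degrees(np.arctan2(p[1],p[0])),s['wrist_force'])"
```

```text
124.59961072224141 -160.69722602863484 [-5.74718145 -4.71382688  9.29429868]
```

Converted, -2.1 mm is -0.007, 1.3 mm is 0.0043, -0.02 rad is -0.005.

Call:
shift_gripper([
  {"turn_vec":[0, 0, -0.005], "d":[-0.007, 0.0043, 0], "finger_gap":6},
  {"turn_vec":[0, 0, -0.005], "d":[-0.007, 0.0043, 0], "finger_gap":6},
  {"finger_gap":6},
])

```text
t: 6.53
eef_pos: [503.3, 13.0, 198.1]
orientation: [-3.137, -0.005, 1.478]
wrist_force: [-10.7, 7.8, 12.5]
finger_gap: 10.6
finger_force: 41.5
```

```bash
python3 -c "
from plant import bot, cams, get_state, finish_job;import numpy as np
s=get_state();p=s['eef_pos'][:2]-[620.6,54.6];print(np.hypot(*p),np.degrees(np.arctan2(p[1],p[0])),s['wrist_force'])"
```

```text
124.49627668298365 -160.46884271878704 [-10.74224808   7.77196083  12.48336088]
```

Converted, -40 mm is -0.1333, -35 mm is -0.1167.

Call:
shift_gripper([
  {"finger_gap":70},
  {"finger_gap":70},
  {"finger_gap":70},
  {"finger_gap":70},
  {"finger_gap":70},
  {"d":[0, 0, -0.05], "finger_gap":70},
  {"d":[0, 0, -0.1], "finger_gap":70},
  {"d":[0, 0, -0.1167], "finger_gap":70},
  {"d":[0, 0, -0.1167], "finger_gap":70},
  {"d":[-0.1333, 0, 0], "finger_gap":70},
  {"d":[-0.1333, 0, 0], "finger_gap":70},
  {"finger_gap":70},
])

```text
t: 7.53
eef_pos: [497.7, -74.7, 312.4]
orientation: [3.14, 0.004, 1.475]
wrist_force: [0.2, 0.8, -0.7]
finger_gap: 70.0
finger_force: 0.0
```

Run:
```python
from plant import bot, cams, get_state, finish_job
import cv2
from h import *
for n in("scene","side"):
    p,d=cams.grab_frame(n); c=cams.get_calibration(n); cv2.imwrite(f"pics/{n}2.png",p[:,:,::-1])
    X=cloud(p,d,c); m=blue(p)&(d>0); k,l,s,_=cv2.connectedComponentsWithStats(m.astype('uint8'))
    for i in range(1,k):
        P=X[l==i]; P=P[(P[:,2]>223)&(P[:,2]<240)]
        if len(P)>8: print(n,s[i],P.mean(0),cv2.minAreaRect(P[:,:2].astype('float32')))
```

```text
side [318 228  17  17  91] [505.06958666  14.59284988 229.34705261] ((504.2268371582031, 14.171224594116211), (10.518074035644531, 8.66967487335205), 45.73695373535156)
side [ 267  244   74   44 2387] [555.06735297  74.20412652 234.85400677] ((554.4847412109375, 72.61402893066406), (58.71163558959961, 123.8620834350586), 88.92779541015625)
```

View pics/scene2.png

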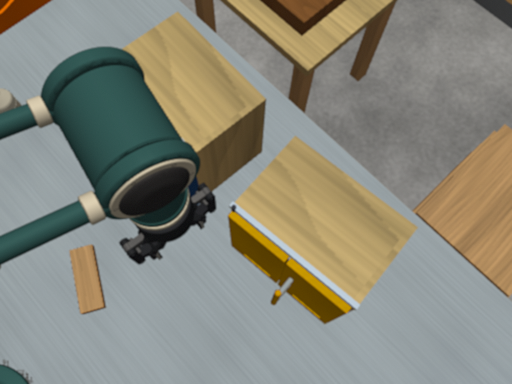

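The scene view shows the yellow door still shut, but the arm hides the blue door. I check the side view.

View pics/side2.png

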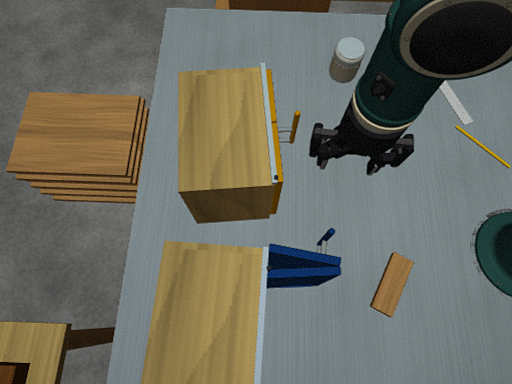

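Run:
```python
from plant import bot, cams, get_state, finish_job
import cv2,numpy as np
from h import *
p,d=cams.grab_frame("side"); X=cloud(p,d,cams.get_calibration("side")); 
m=blue(p)&(d>0)&(X[...,2]>230)&(X[...,2]<239)&(X[...,0]<612)&(X[...,1]>30)
P=X[m]
near=P[P[:,1]<np.median(P[:,1])] 
for x in range(490,612,12):
    q=P[(P[:,0]>=x)&(P[:,0]<x+12),1]
    if len(q): print(x+6,q.min().round(1),q.max().round(1),len(q))
```

```text
496 60.7 91.7 85
508 57.9 92.3 127
520 56.3 92.8 126
532 53.5 94.7 130
544 52.2 95.1 125
556 51.1 95.8 124
568 48.0 97.7 131
580 46.7 98.2 118
592 45.2 98.7 125
604 42.0 100.6 131
616 42.5 100.6 20
```

The side view shows the blue panels folded together at (300,265), with the bar standing free at (325,238). The hinged panel's measured slope gives about 1.45 rad, and the yellow door is shut.

```bash
python3 -c "
from plant import bot, cams, get_state, finish_job;print(finish_job())"
```

```text
the job is handed in; nothing more can be done
None
```

I pulled the blue bifold door open to its stop (about 1.45 rad measured), let go of the handle and backed the gripper clear; the yellow door was never touched and is still shut, and the job is handed in.

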